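# Run the steel balls from a tipping bowl past a card into the orange cup

## Robot

A 7-joint arm with a two-finger parallel gripper is mounted at the origin on the work surface. World frame = base frame: x ahead of the robot, y to its left, z up, the work surface at z = 0. Lengths are in m, angles in rad, forces in N, time in s.
With the tool pointing down it reaches from about 0.4 to 0.85 m from the base axis. Payload 4.5 kg.
Tool frame: the origin (TCP) lies on the centre line of the jaws, within the pads' length; the fingertips stand 17 mm ahead of it and the grasp point (between the pads) lies 2 mm behind it (r.tip_reach is the distance from the TCP to the fingertips, in m); z points along the fingers, y is the line along which they close (so a half turn about z gives the same grasp; the last joint's range is limited). The gripper opens to 88 mm and grips with 3 to 60 N. Pads are 18 mm wide; open, the fingers measure 123 mm over their backs; the gripper's body (75 mm by 187 mm) begins 45 mm behind the grasp point.
Start: joints at [-1.295, 0.689, -0.195, 1.565, 0.157, 0.902, -0.215], TCP at [0.15, 0.607, 0.256] pointing down, gripper open.
Joint ranges: [-3.01, 3.01], [-0.46, 2.08], [-1.47, 1.51], [0.13, 2.56], [-1, 4.14], [0.04, 2.09], [-2.66, 2.66]. Speed limits (rad/s): [2.57, 2.57, 3.14, 3.14, 3.14, 3.14, 3.14].

## Interface

Orientations are given as a unit quaternion [x, y, z, w].
In Python, from plant import r gives the robot as it stands.
- The arm moves only by the tool step_arm, never from a script. Its argument "steps" is a list of rows, each a list of 7 numbers: the shift along the tool's x, y, z in cm, then the turn, a rotation vector about the tool's x, y, z in degrees, then the gripper's target within -1 to 1 (shut at 1, half-way at 0, fully open at -1). A call has 1 to 8 rows; each row shifts and turns the commanded pose from where the row before left it, along the tool's axes as they then stand; what a row does not reach is not made up. A row lasts 1/8 s, in which the tool goes at most 62.5 mm and 10.7 degrees, less where a joint would pass 70% of its speed; a pose out of reach is approached as far as the arm can. A call with a gripper value outside its range is refused whole. The fingers move at their own pace and stop on an object; "force" is the grip in N (left out, the last holds). Time passes only in rows, so rows that do not move let the fingers close. It gives the time, the measured TCP pose, the force, the opening and the grip force at its end, in the units of the state.
- r.get_state(): the state, without advancing time (a new reading comes with each control period).
- r.snapshot(name): name is "side" or "top"; returns a dict with "pixels" (480x640x3 uint8, red, green, blue), "fx", "fy", "cx", "cy" (pixels), "cam_to_world" (4x4, takes a point from camera to world coordinates). Camera axes: x right, y down, z forward; pixel columns grow to the right and rows downward; lengths in m; the calibration is good to about 2 mm. A picture is of the moment at which its call begins. There is no depth.
- r.finish_job(): hands the job in; it is judged then, once.
The state is a dict: "clock": time; "q": joint angles; "qd": joint speeds; "joint_torque": joint torques, N m; "tool_pos": TCP position; "eef_rot": TCP orientation; "contact_force": force on the tool from outside, world axes, zero at the start; "moment": the same for the moment, N m; "opening": opening from 0.0 (shut) to 1.0 (fully open); "finger_force": force on a finger pad.
Only numpy, scipy, OpenCV 4.12 (cv2) and the standard library are available. Lean on these libraries where they do the work, as an engineer would, in place of code of your own. Each camera call takes 0.05 s, during which the arm holds its last target. There are 200 camera calls.

## Task

Take the blue card from its rack, stand it slantwise across the open front of the white bowl so that only a narrow gap stays open at the end above the orange cup, and press the bowl down with it until all five steel balls have run out through the gap into the orange cup. None may fall on the bench or into the grey cup of nuts. Then let the bowl rock back and stand the card back in its rack.

Things in the scene. Friction and masses are not known exactly. Their poses are not given: they have to be found in the camera images.
- station: Stand of the white bowl, fixed: dark base plate 130 x 200 x 8 mm, two black uprights at y = +-88 mm, tops 112 mm up. Origin on the bench under the bowl's hinge; x points the way the bowl pours, y along the hinge, z up. Hinge line 100 mm above the origin. The two cups stand in front, under the bowl's mouth, at y = +40 and -40 mm; which is which varies.
- bowl (a joint): Tilt of the white bowl about its hinge (rad): 0 at rest, leaning back by 0.14 rad (mouth high); 0.14 is level; larger tips the mouth down, end stop at 0.42. A light spring returns it to 0: held at 0.35 it needs 3 to 7 N downward on the floor near the mouth. The balls roll straight down the floor's slope.
- bowl_hinge (a point): Middle of the bowl's hinge line, on the floor's upper face; turns with the bowl. Seen from above the bowl is a U: flat floor, half-round back (inner radius 70 mm, centred 20 mm behind this point), straight parallel sides 140 mm apart inside, walls 26 mm high, 5 mm thick. Sides and floor end together 75 mm ahead of this point, where the whole front is open, without a lip.
- bowl_mouth (a point): Point on the bowl's floor midway between the sides, 45 mm ahead of the hinge, 30 mm behind the front edge: where the card's middle belongs (within 35 mm). Axes of the bowl: x to the mouth along the floor, y along the hinge, z square to the floor. A card square across would just hold the balls; slanted 0.4 to 0.5 rad, its gap end nearer the front edge, it leads them to the gap.
- card: Blue plastic card, 70 g, standing upright in its rack. Blade 5 mm thick (x), 100 mm wide (y), from the lower edge up to 33 mm; above it a grip block 18 mm thick (x), 60 mm wide (y), from 33 to 69 mm height. Origin at the middle of the blade's lower edge, z up to the grip, y along the blade. Grip the block across its 18 mm.
- rack_slot (a point): Middle of the card rack's slot, level with the tops of its two rails, 42 mm above the bench. Rack black, fixed, 70 x 120 mm; rails 110 mm long (y), 10 mm thick; slot between them 11 mm wide (x), 36 mm deep, open-ended. The blade hangs in the slot, the grip block's underside rests on the rails, card origin 33 mm below this point; either way round.
- orange_cup: Open orange cup that must receive the balls, fixed, outside 100 (x) x 62 (y) x 45 mm high, far wall 75 mm high, floor 6 mm thick, walls 2.5 mm. Origin under the middle of its bottom, axes as the station's. It reaches from 52 to 152 mm in front of the hinge.
- grey_cup: The same cup in grey, with small nuts in it, standing beside the orange cup. No ball may get into it.
- ball1_center (a point): Centre of a steel ball, 18 mm in diameter, 24 g, polished, rolling freely, loose in the bowl.
- ball2_center (a point): Centre of a steel ball, 18 mm in diameter, 24 g, polished, rolling freely, loose in the bowl.
- ball3_center (a point): Centre of a steel ball, 18 mm in diameter, 24 g, polished, rolling freely, loose in the bowl.
- ball4_center (a point): Centre of a steel ball, 18 mm in diameter, 24 g, polished, rolling freely, loose in the bowl.
- ball5_center (a point): Centre of a steel ball, 18 mm in diameter, 24 g, polished, rolling freely, loose in the bowl.
There are look-alikes about, which are no part of the job. Leave any green look-alike of the card alone.

How it is judged:
By the outcome, as a careful person would: the job done as asked, in the order asked, and still so for the second after the job is handed in, with the robot touching nothing.
It also fails if it takes over 51 s, if anything falls off the work surface, if the arm or the gripper's body presses on something with over 40 N, if the wrist force passes 120 N, or if a joint passes its speed limit or range.

## Working session

There is one attempt and no reset: what is moved stays moved. The work goes in short steps, Python scripts to look and compute and a tool call to move; the robot and the scene stay as the last step left them, time stands still between calls to the robot, and variables do not carry over. Pictures are saved under pics/ and viewed, at most 10 in all, crops included, and the job is handed in when it is done.

Besides the shell and the picture viewer there is one more tool, called after "Request:" by a JSON object that holds its "op" and its "data", one argument or row to a line. step_arm: Moves the arm, as the interface text tells. Its arguments: {"type":"object","properties":{"steps":{"type":"array","items":{"type":"array","items":{"type":"number"}}},"force":{"type":"number"}},"required":["steps"]}

```bash
mkdir -p pics; ls
python3 - <<'E'
from plant import r
import cv2,numpy as np
s=r.get_state();print(s)
for n in("top","side"):
    p=r.snapshot(n);np.savez(f"{n}.npz",**p);cv2.imwrite(f"pics/{n}0.png",p["pixels"][:,:,::-1]);print(n,p["fx"],p["cx"],p["cy"],np.round(p["cam_to_world"],3).tolist())
E
```

```text
pics
{'clock': 0.0, 'q': array([-1.29523084,  0.68996559, -0.19450807,  1.56633   ,  0.15732146,
        0.90252868, -0.21510997]), 'qd': array([-1.33856680e-04, -5.49282134e-05, -5.05426300e-04, -2.13650730e-04,
        2.57939541e-04, -9.48658458e-04, -2.07225121e-03]), 'joint_torque': array([-2.92066952e-04, -5.27567768e+01, -1.26708515e+00, -1.53432083e+01,
       -5.26135869e-02,  6.43111693e-03,  1.65874617e-04]), 'tool_pos': array([0.1495475 , 0.60622445, 0.25492509]), 'eef_rot': array([ 1.20548072e-01,  9.92707065e-01, -9.18454419e-04, -3.12040612e-05]), 'contact_force': array([0.8349089 , 0.48227892, 0.16014921]), 'moment': array([ 0.03387673, -0.01290189,  0.02506594]), 'finger_force': 0.0, 'opening': 0.9990175540056484}
top 509.4832815542049 317.80783212478093 237.4652536883811 [[0.001, -0.996, 0.087, 0.394], [-1.0, -0.001, -0.002, -0.006], [0.002, -0.087, -0.996, 1.017], [0.0, 0.0, 0.0, 1.0]]
side 478.18233487293725 311.596816562119 238.11647771503107 [[0.953, -0.148, 0.263, 0.165], [-0.301, -0.514, 0.803, -0.862], [0.016, -0.845, -0.535, 0.666], [0.0, 0.0, 0.0, 1.0]]
```

View pics/top0.png

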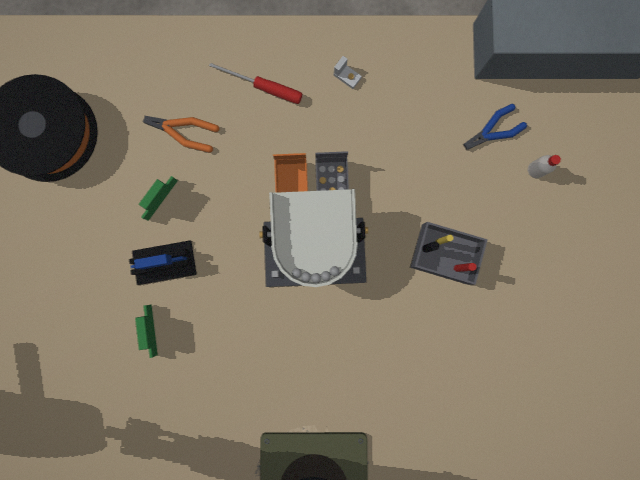

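View pics/side0.png

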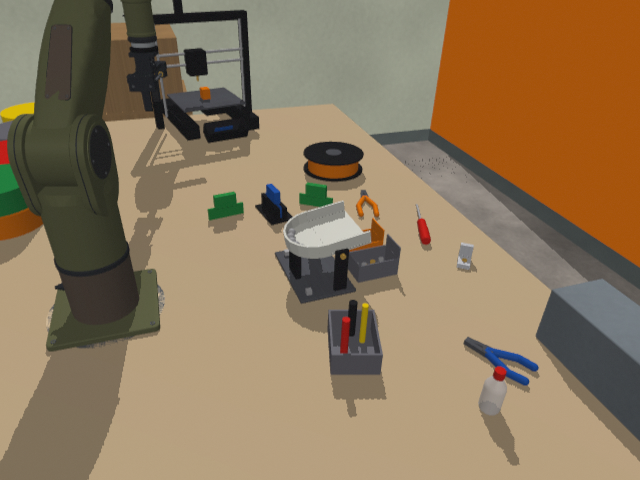

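The top view has the bowl at about (314,240) with its mouth up (+x). The orange cup is at (291,172), left (+y), and the grey cup at (332,172). The balls lie at the back around (315,275), and the blue card in its rack is at (163,262). The green look-alikes are at (157,197) and (147,330). The side view shows the blue card at (274,197) and the bowl at (330,232).

```bash
cat > h.py <<'E'
import numpy as np,cv2
def ray(p,uv):
    d=p["cam_to_world"][:3,:3]@np.array([(uv[0]-p["cx"])/p["fx"],(uv[1]-p["cy"])/p["fy"],1]);return p["cam_to_world"][:3,3],d
def onz(p,uv,z):
    o,d=ray(p,uv);return o+d*(z-o[2])/d[2]
def tri(p,a,q,b):
    o,d=ray(p,a);O,D=ray(q,b)
    t=np.linalg.lstsq(np.c_[d,-D],O-o,rcond=None)[0];A=o+d*t[0];B=O+D*t[1];return (A+B)/2,np.linalg.norm(A-B)
def proj(p,X):
    c=np.linalg.inv(p["cam_to_world"])@np.r_[X,1];return c[:2]/c[2]*[p["fx"],p["fy"]]+[p["cx"],p["cy"]]
def load(n): return dict(np.load(n+".npz"))
E
python3 - <<'E'
from h import *
T,S=load("top"),load("side")
def blue(p,x0,x1,y0,y1):
    h=cv2.cvtColor(p["pixels"],cv2.COLOR_RGB2HSV);m=cv2.inRange(h,(105,100,40),(125,255,255));k=np.zeros_like(m);k[y0:y1,x0:x1]=m[y0:y1,x0:x1];return k
for n,p,b in(("t",T,(120,210,230,300)),("s",S,(240,310,170,235))):
    k=blue(p,*b);c=max(cv2.findContours(k,0,2)[0],key=cv2.contourArea)
    print(n,cv2.contourArea(c),cv2.minAreaRect(c))
a=cv2.resize(T["pixels"][230:300,120:210],None,fx=4.4,fy=4.4,interpolation=2)
b=cv2.resize(S["pixels"][170:235,240:310],None,fx=5.6,fy=4.4*70/65,interpolation=2)
c=cv2.resize(T["pixels"][145:295,255:375],None,fx=3.2,fy=1.96,interpolation=2)
c=cv2.resize(T["pixels"][145:295,255:375],(396,292),interpolation=2)
d=cv2.resize(S["pixels"][190:310,265:410],(392,292),interpolation=2)
w=np.zeros((600,792,3),np.uint8);w[:308,:396]=a;h=b.shape[0];w[:min(h,306),398:398+b.shape[1]]=b[:306]
w[308:600,:396]=c;w[308:600,398:790]=d
cv2.imwrite("pics/c1.png",w[:,:,::-1]);print(a.shape,b.shape)
E
```

```text
t 437.0 ((158.20806884765625, 260.34564208984375), (11.527758598327637, 55.900943756103516), 79.99201965332031)
s 211.5 ((276.21484375, 199.22946166992188), (34.99755859375, 13.07400894165039), 56.88865280151367)
(308, 396, 3) (308, 392, 3)
```

View pics/c1.png

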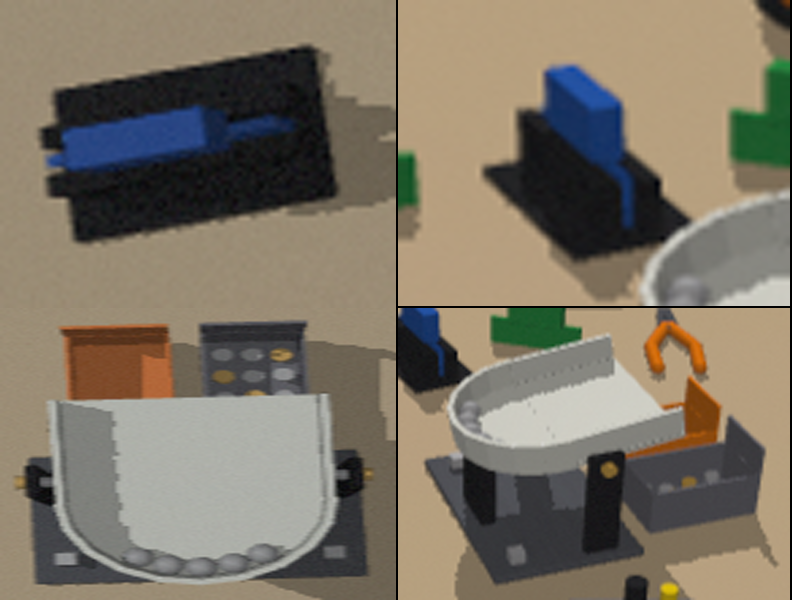

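The crop shows the card's grip block, whose top-face centre is at about (150.9,261.7) in top and (273.4,188.2) in side. The rack plate corners, the gold hinge pins at (261.1,234.4) and (366.5,230.3) in top and (343.1,256.6) in side, and the front wall ends of the bowl are also visible.

Run:
```python
from h import *
T,S=load("top"),load("side");np.set_printoptions(precision=4,suppress=True)
A=lambda x,y:(x/4.4+120,y/4.4+230)
C=lambda x,y:(x/3.3+255,(y-308)/1.947+145)
D=lambda x,y:((x-398)/2.703+265,(y-308)/2.433+190)
B=lambda x,y:((x-398)/5.6+240,y/4.738+170)
print("card top",tri(T,A(135.7,139),S,B(585,86)))
q=[onz(T,A(*c),.078) for c in((65,131),(68,168),(202,110),(208,148))];print("block top",np.array(q),np.mean(q,0))
v=(q[0]+q[1]-q[2]-q[3])/2;print("long",v,np.arctan2(v[1],v[0]))
q=[onz(T,A(*c),.005) for c in((54,90),(315,46),(337,192),(76,242))];print("rack",np.array(q),np.mean(q,0));v=(q[0]+q[3]-q[1]-q[2])/2;print(v,np.arctan2(v[1],v[0]))
print("rail triang? pin R",tri(T,C(368,474),S,D(609,470)))
a=onz(T,C(20,482),.1);b=onz(T,C(368,474),.1);print("pins",a,b,(a+b)/2,np.arctan2(*(a-b)[[1,0]]))
q=[onz(T,C(*c),.008) for c in((36,583),(367,574),(30,458),(355,451))];print("base",np.array(q))
m=[onz(T,C(*c),.1+.026+.0105) for c in((50,402),(328,395))];print("rim",np.array(m))
m=[tri(T,C(*c),S,D(*e)) for c,e in(((50,402),(612,335)),((328,395),(685,408)))];print("rim tri",m)
q=[onz(T,C(*c),.075) for c in((64,327),(172,326),(200,324),(306,322))];print("cup far walls",np.array(q))
```

```text
card top (array([0.4319, 0.301 , 0.075 ]), np.float64(0.0010812150786690651))
block top [[0.4346 0.3298 0.078 ]
 [0.4191 0.3281 0.078 ]
 [0.4434 0.2728 0.078 ]
 [0.4275 0.2698 0.078 ]] [0.4311 0.3001 0.078 ]
long [-0.0086  0.0577  0.    ] 1.7192606664443217
rack [[0.4563 0.3615 0.005 ]
 [0.4763 0.244  0.005 ]
 [0.4104 0.2327 0.005 ]
 [0.3879 0.3494 0.005 ]] [0.4327 0.2969 0.005 ]
[-0.0213  0.1171  0.    ] 1.7505987512222643
rail triang? pin R (array([ 0.4872, -0.0955,  0.0974]), np.float64(0.0009514162855116436))
pins [0.4797 0.0953 0.1   ] [ 0.4874 -0.0954  0.1   ] [ 0.4835 -0.0001  0.1   ] 1.6108851532086859
base [[ 0.3856  0.0948  0.008 ]
 [ 0.3949 -0.103   0.008 ]
 [ 0.513   0.0997  0.008 ]
 [ 0.5204 -0.0967  0.008 ]]
rim [[ 0.5485  0.0762  0.1365]
 [ 0.555  -0.0712  0.1365]]
rim tri [(array([0.5508, 0.0761, 0.132 ]), np.float64(0.003233888190731937)), (array([ 0.5565, -0.0718,  0.1342]), np.float64(0.0024028253346240038))]
cup far walls [[ 0.6326  0.0745  0.075 ]
 [ 0.6337  0.0129  0.075 ]
 [ 0.6357 -0.0031  0.075 ]
 [ 0.6377 -0.0636  0.075 ]]
```

```bash
cat >> h.py <<'E'
from scipy.spatial.transform import Rotation as R, Slerp
H=np.array([.4835,0,.1]);YS=.040           # station hinge, yaw
CARD=np.array([.4317,.2990,.009]);YC=.18    # card origin in rack, yaw
FLIP=R.from_matrix([[0,1,0],[1,0,0],[0,0,-1]]) # columns: tool x=card y, tool y=card x, tool z=-card z
def tool(p,Rc,up=.054):                       # card origin pose -> TCP pose
    return p+Rc.apply([0,0,up]),Rc*FLIP
def cardbowl(th,slant=.45,y=-.019,x=.045,lift=0): # card in bowl at tilt th
    Rb=R.from_euler('z',YS)*R.from_euler('y',th-.14)
    return tool(H+Rb.apply([x,y,lift]),Rb*R.from_euler('z',-slant))
def cur():
    from plant import r
    s=r.get_state();return s["tool_pos"],R.from_quat(s["eef_rot"])
def lin(a,b,n):
    s=Slerp([0,1],R.concatenate([a[1],b[1]]));return [(a[0]+(b[0]-a[0])*i/n,s(i/n)) for i in range(1,n+1)]
def rows(a,poses,g):
    for b in poses:
        d=np.round(a[1].inv().apply(b[0]-a[0])*100,2);w=np.round((a[1].inv()*b[1]).as_rotvec(degrees=True),1)
        print([float(v)+0 for v in d]+[float(v)+0 for v in w]+[g])
        a=(a[0]+a[1].apply(d/100),a[1]*R.from_rotvec(w,degrees=True))
    print("end",a[0].round(4),np.round((a[1].inv()*poses[-1][1]).as_rotvec(degrees=True),1))
E
python3 - <<'E'
from h import *
b=tool(CARD+[0,0,.075],R.from_euler('z',YC));rows(cur(),lin(cur(),b,8),-1)
E
```

```text
[-4.34, -2.88, 1.47, 0.0, 0.0, 8.2, -1]
[-4.71, -2.24, 1.47, 0.0, 0.0, 8.3, -1]
[-4.99, -1.53, 1.46, 0.0, 0.0, 8.2, -1]
[-5.15, -0.8, 1.47, 0.0, 0.0, 8.2, -1]
[-5.21, -0.07, 1.47, 0.0, 0.0, 8.2, -1]
[-5.17, 0.69, 1.47, 0.0, 0.1, 8.3, -1]
[-5.02, 1.42, 1.45, -0.1, 0.0, 8.2, -1]
[-4.76, 2.12, 1.47, 0.0, 0.0, 8.2, -1]
end [0.4317 0.299  0.138 ] [ 0. -0.  0.]
```

Request:
{"op": "step_arm", "data": {
  "steps": [
    [-4.3, -2.9, 1.5, 0, 0, 8.2, -1],
    [-4.7, -2.2, 1.5, 0, 0, 8.3, -1],
    [-5.0, -1.5, 1.5, 0, 0, 8.2, -1],
    [-5.2, -0.8, 1.5, 0, 0, 8.2, -1],
    [-5.2, -0.1, 1.5, 0, 0, 8.2, -1],
    [-5.2, 0.7, 1.4, 0, 0, 8.3, -1],
    [-5.0, 1.4, 1.4, 0, 0, 8.2, -1],
    [-4.8, 2.1, 1.4, 0, 0, 8.2, -1]
  ]
}}

```text
clock: 1.1
tool_pos: [0.4326, 0.298, 0.1381]
eef_rot: [0.642, 0.767, -0.0, -0.0]
contact_force: [-0.0, 0.5, 0.6]
opening: 1.001
finger_force: 0.0
```

Run:
```python
from h import *
b=tool(CARD+[0,0,.0],R.from_euler('z',YC));rows(cur(),lin(cur(),b,3),-1)
```

```text
[0.04, -0.02, 2.5, 0.0, 0.0, -0.1, -1]
[0.03, -0.03, 2.51, 0.0, 0.0, 0.0, -1]
[0.04, -0.02, 2.5, 0.0, 0.0, -0.1, -1]
end [0.4317 0.299  0.063 ] [-0. -0. -0.]
```

Request:
{"op": "step_arm", "data": {
  "steps": [
    [0, 0, 2.5, 0, 0, 0, -1],
    [0, 0, 2.5, 0, 0, 0, -1],
    [0.1, -0.1, 2.5, 0, 0, 0, -1],
    [0, 0, 0, 0, 0, 0, -1],
    [0, 0, 0, 0, 0, 0, 1],
    [0, 0, 0, 0, 0, 0, 1],
    [0, 0, 0, 0, 0, 0, 1],
    [0, 0, 0, 0, 0, 0, 1]
  ],
  "force": 45
}}

```text
clock: 2.1
tool_pos: [0.4307, 0.3002, 0.0642]
eef_rot: [0.64, 0.768, 0.0, 0.0]
contact_force: [-0.3, 0.2, 0.3]
opening: 0.571
finger_force: 0.0
```

Request:
{"op": "step_arm", "data": {
  "steps": [
    [0, 0, 0, 0, 0, 0, 1],
    [0, 0, 0, 0, 0, 0, 1],
    [0, 0, 0, 0, 0, 0, 1],
    [0, 0, 0, 0, 0, 0, 1],
    [0, 0, 0, 0, 0, 0, 1],
    [0, 0, 0, 0, 0, 0, 1]
  ]
}}

```text
clock: 2.85
tool_pos: [0.4306, 0.3, 0.0637]
eef_rot: [0.64, 0.768, 0.0, 0.0]
contact_force: [0.1, 0.5, -0.2]
opening: 0.203
finger_force: 45.0
```

Request:
{"op": "step_arm", "data": {
  "steps": [
    [0, 0, -2, 0, 0, 0, 1],
    [0, 0, -3, 0, 0, 0, 1],
    [0, 0, -5, 0, 0, 0, 1],
    [0, 0, -5, 0, 0, 0, 1],
    [0, 0, 0, 0, 0, 0, 1],
    [0, 0, 0, 0, 0, 0, 1]
  ]
}}

```text
clock: 3.6
tool_pos: [0.4298, 0.2996, 0.2131]
eef_rot: [0.64, 0.768, -0.001, -0.0]
contact_force: [-0.8, -0.5, -0.8]
opening: 0.197
finger_force: 45.0
```

Run:
```python
from h import *
from plant import r
ps={n:r.snapshot(n) for n in("top","side")}
t,q=cur();print(t)
im=[]
for n,p in ps.items():
    I=p["pixels"].copy();c=proj(p,t+[0,0,-.03]);x,y=int(c[0]),int(c[1])
    for yy in(-.05,.05):
        for z in(-.054,-.021): print(n,yy,z,proj(p,t+q.apply([yy,0,-z])).round(1))
    np.savez(n+"2.npz",**p);x0=min(max(0,x-50),540);y0=max(0,y-50);im.append(cv2.resize(I[y0:y0+100,x0:x0+100],(398,398),interpolation=2));print(n,x0,y0)
cv2.imwrite("pics/c2.png",np.hstack(im)[:,:,::-1])
```

```text
[0.42952572 0.29937318 0.21226266]
top -0.05 -0.054 [165.2 255.5]
top -0.05 -0.021 [159.1 254.3]
top 0.05 -0.054 [106.5 266.1]
top 0.05 -0.021 [ 98.  265.4]
top 80 210
side -0.05 -0.054 [279.4 167.3]
side -0.05 -0.021 [279.2 155.3]
side 0.05 -0.054 [264.2 153.9]
side 0.05 -0.021 [263.8 142.4]
side 221 101
```

View pics/c2.png

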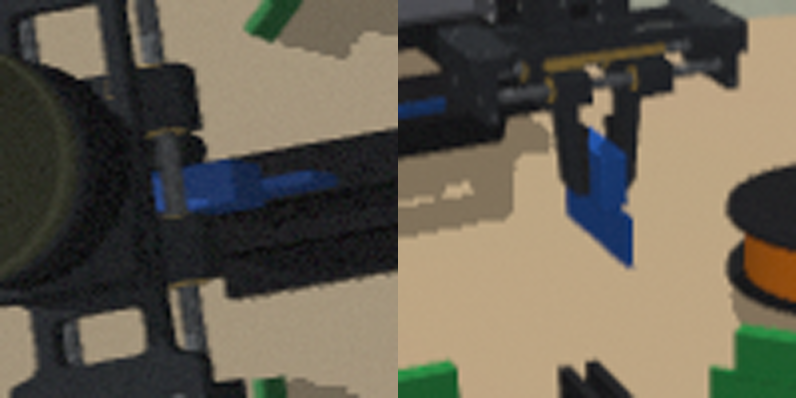

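The card is held straight: its lower corners at side (279.8,168.1) and (263.7,154.5) agree with the prediction within 1 px.

Run:
```python
from h import *
b=cardbowl(0,lift=.06);c=cardbowl(0,lift=.012)
rows(cur(),lin(cur(),b,8),1);print(b[0],b[1].as_quat().round(3))
rows(b,lin(b,c,4),1)
```

```text
[-4.09, 0.31, -0.08, -1.0, 0.2, 4.2, 1]
[-4.05, 0.61, -0.09, -1.0, 0.1, 4.2, 1]
[-4.0, 0.91, -0.08, -1.1, 0.2, 4.3, 1]
[-3.92, 1.21, -0.07, -1.0, 0.2, 4.2, 1]
[-3.82, 1.49, -0.07, -1.0, 0.2, 4.2, 1]
[-3.7, 1.77, -0.05, -1.0, 0.1, 4.2, 1]
[-3.55, 2.04, -0.02, -1.1, 0.2, 4.3, 1]
[-3.4, 2.29, 0.01, -1.0, 0.2, 4.2, 1]
end [ 0.5129 -0.0178  0.2191] [ 0. -0. -0.]
[ 0.51288868 -0.01783904  0.21916406] [0.834 0.547 0.06  0.036]
[0.0, 0.0, 1.2, 0.0, 0.0, 0.0, 1]
[0.0, 0.0, 1.2, 0.0, 0.0, 0.0, 1]
[0.0, 0.0, 1.2, 0.0, 0.0, 0.0, 1]
[0.0, 0.0, 1.2, 0.0, 0.0, 0.0, 1]
end [ 0.5196 -0.0176  0.1716] [0. 0. 0.]
```

Request:
{"op": "step_arm", "data": {
  "steps": [
    [-4.1, 0.3, -0.5, -1.0, 0.2, 4.2, 1],
    [-4.0, 0.6, -0.2, -1.0, 0.1, 4.2, 1],
    [-4.0, 0.9, -0.1, -1.1, 0.2, 4.3, 1],
    [-3.9, 1.2, 0, -1.0, 0.2, 4.2, 1],
    [-3.8, 1.5, 0, -1.0, 0.2, 4.2, 1],
    [-3.7, 1.8, 0, -1.0, 0.1, 4.2, 1],
    [-3.5, 2.0, 0, -1.1, 0.2, 4.3, 1],
    [-3.4, 2.3, 0, -1.0, 0.2, 4.2, 1]
  ]
}}

```text
clock: 4.7
tool_pos: [0.5131, -0.0172, 0.2222]
eef_rot: [0.835, 0.546, 0.061, 0.035]
contact_force: [0.8, 1.0, -0.4]
opening: 0.203
finger_force: 45.0
```

Request:
{"op": "step_arm", "data": {
  "steps": [
    [0, 0, 0, 0, 0, 0, 1],
    [0, 0, 0, 0, 0, 0, 1],
    [0, 0, 0, 0, 0, 0, 1]
  ]
}}

```text
clock: 5.08
tool_pos: [0.5133, -0.0144, 0.2231]
eef_rot: [0.833, 0.548, 0.061, 0.035]
contact_force: [-0.2, -0.5, -0.2]
opening: 0.2
finger_force: 45.0
```

Run:
```python
from h import *
c=cardbowl(0,lift=.012);print(cur()[0])
rows(cur(),lin(cur(),c,4),1)
```

```text
[ 0.51328207 -0.01440597  0.22308596]
[-0.09, 0.01, 1.29, 0.0, 0.0, 0.0, 1]
[-0.1, 0.01, 1.3, 0.0, -0.1, 0.1, 1]
[-0.09, 0.02, 1.29, 0.0, 0.0, 0.0, 1]
[-0.09, 0.01, 1.3, 0.0, -0.1, 0.0, 1]
end [ 0.5196 -0.0176  0.1716] [0. 0. 0.]
```

Request:
{"op": "step_arm", "data": {
  "steps": [
    [-0.1, 0, 1.3, 0, 0, 0, 1],
    [-0.1, 0, 1.3, 0, 0, 0, 1],
    [-0.1, 0, 1.3, 0, 0, 0, 1],
    [-0.1, 0, 1.3, 0, 0, 0, 1],
    [0, 0, 0, 0, 0, 0, 1],
    [0, 0, 0, 0, 0, 0, 1]
  ]
}}

```text
clock: 5.82
tool_pos: [0.5196, -0.0193, 0.172]
eef_rot: [0.834, 0.547, 0.062, 0.036]
contact_force: [0.2, -0.2, -0.8]
opening: 0.196
finger_force: 45.0
```

Run:
```python
from h import *
from plant import r
t,q=cur();print(t,(cardbowl(0,lift=.012)[0]-t).round(4))
im=[]
for n,b in(("top",(250,150,380,280)),("side",(260,150,390,280))):
    p=r.snapshot(n);np.savez(n+"3.npz",**p)
    im.append(cv2.resize(p["pixels"][b[1]:b[3],b[0]:b[2]],(398,398),interpolation=2))
    for yy in(-.05,.05): print(n,yy,proj(p,t+q.apply([yy,0,.054])).round(1))
cv2.imwrite("pics/c3.png",np.hstack(im)[:,:,::-1])
```

```text
[ 0.51962701 -0.01929318  0.17198143] [-0.      0.0017 -0.0003]
top -0.05 [350.  218.1]
top 0.05 [298.6 195.5]
side -0.05 [347.5 240.3]
side 0.05 [349.3 214.9]
```

View pics/c3.png

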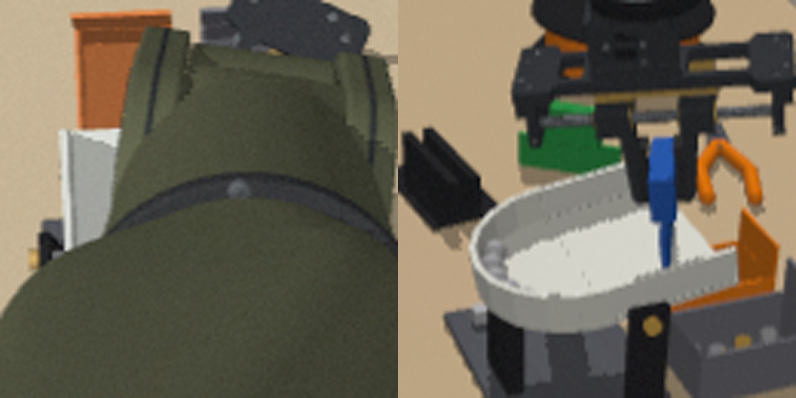

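The side view shows the card inside the bowl near the mouth, with its lower end at (348,237) behind the near wall. All the balls are still at the back, around (420,235).

Run:
```python
from h import *
ths=[.0,.03,.06,.09,.12,.14,.16]
print(cardbowl(0,lift=-.001)[0])
rows(cur(),lin(cur(),cardbowl(0,lift=-.001),1)+[cardbowl(t,lift=-.001) for t in ths[1:]],1)
```

```text
[ 0.521394   -0.01749864  0.15876089]
[0.13, -0.1, 1.37, 0.2, -0.2, 0.0, 1]
[0.07, 0.14, 0.14, 1.5, -0.8, 0.0, 1]
[0.07, 0.15, 0.14, 1.6, -0.7, 0.0, 1]
[0.07, 0.14, 0.13, 1.5, -0.7, 0.0, 1]
[0.06, 0.14, 0.14, 1.5, -0.8, 0.0, 1]
[0.05, 0.09, 0.09, 1.1, -0.5, 0.0, 1]
[0.05, 0.1, 0.09, 1.0, -0.5, 0.0, 1]
end [ 0.5303 -0.0171  0.1521] [ 0.  0. -0.]
```

Request:
{"op": "step_arm", "data": {
  "steps": [
    [0.1, -0.1, 0.7, 0.2, -0.2, 0, 1],
    [0.03, 0, 0.67, 0, 0, 0, 1],
    [0.07, 0.14, 0.14, 1.5, -0.8, 0, 1],
    [0.07, 0.15, 0.14, 1.6, -0.7, 0, 1],
    [0.07, 0.14, 0.13, 1.5, -0.7, 0, 1],
    [0.06, 0.14, 0.14, 1.5, -0.8, 0, 1],
    [0.05, 0.09, 0.09, 1.1, -0.5, 0, 1],
    [0.05, 0.1, 0.09, 1.0, -0.5, 0, 1]
  ]
}}

```text
clock: 6.92
tool_pos: [0.5312, -0.0174, 0.1524]
eef_rot: [0.836, 0.548, -0.008, -0.005]
contact_force: [-0.3, 0.2, 8.5]
opening: 0.203
finger_force: 45.0
```

Run:
```python
from h import *
from plant import r
t,q=cur();c=cardbowl(.16,lift=-.001);print(t,(c[0]-t).round(4),(q.inv()*c[1]).as_rotvec(degrees=True).round(2))
p=r.snapshot("side");np.savez("side4.npz",**p)
cv2.imwrite("pics/c4.png",cv2.resize(p["pixels"][170:310,255:415],(640,560),interpolation=2)[:,:,::-1])
rows((t,q),[cardbowl(x,lift=-.001) for x in(.165,.17,.175,.18)],1)
```

```text
[ 0.53117748 -0.01742059  0.15236273] [-0.0009  0.0003 -0.0003] [ 0.08  0.01 -0.03]
[0.0, -0.07, 0.05, 0.3, -0.1, 0.0, 1]
[0.01, 0.02, 0.02, 0.3, -0.1, 0.0, 1]
[0.01, 0.03, 0.03, 0.3, -0.2, 0.0, 1]
[0.02, 0.02, 0.02, 0.2, -0.1, 0.0, 1]
end [ 0.5313 -0.0171  0.1512] [ 0.  0. -0.]
```

View pics/c4.png

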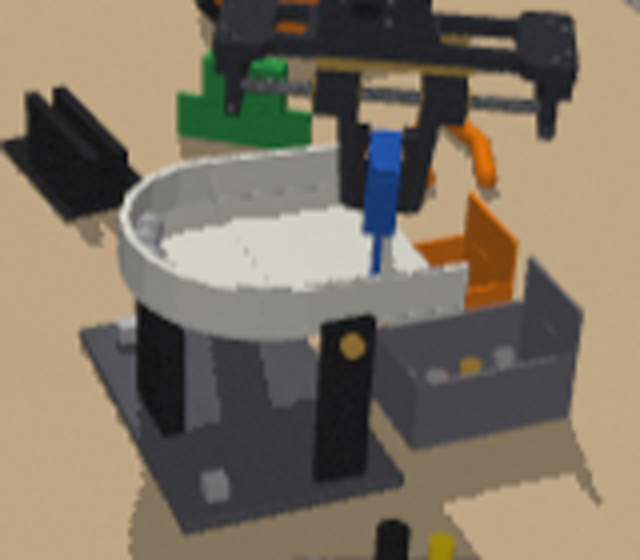

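The bowl is about level, the card is on the floor near (380,260) in the crop, and the balls are still at the back. I'll creep on past level.

Request:
{"op": "step_arm", "data": {
  "steps": [
    [0, -0.05, 0.05, 0.3, -0.1, 0, 1],
    [0.01, 0.02, 0.02, 0.3, -0.1, 0, 1],
    [0.01, 0.03, 0.03, 0.3, -0.2, 0, 1],
    [0.02, 0.02, 0.02, 0.2, -0.1, 0, 1],
    [0, 0, 0, 0, 0, 0, 1],
    [0, 0, 0, 0, 0, 0, 1],
    [0, 0, 0, 0, 0, 0, 1],
    [0, 0, 0, 0, 0, 0, 1]
  ]
}}

```text
clock: 7.98
tool_pos: [0.5322, -0.0171, 0.1513]
eef_rot: [0.836, 0.548, -0.016, -0.01]
contact_force: [1.7, -0.7, 7.5]
opening: 0.202
finger_force: 45.0
```

Run:
```python
from h import *
from plant import r
t,q=cur();c=cardbowl(.18,lift=-.001);print(t,(c[0]-t).round(4),(q.inv()*c[1]).as_rotvec(degrees=True).round(2))
p=r.snapshot("side");np.savez("side5.npz",**p)
I=p["pixels"]
for n in("side4","side5"):
    J=load(n)["pixels"].astype(int);sat=J.max(2)-J.min(2);k=((J.max(2)<190)&(J.max(2)>70)&(sat<14)).astype(np.uint8);k[:218]=0;k[245:]=0;k[:,:280]=0;k[:,372:]=0
    print(n,k.sum(),np.median(np.argwhere(k),0))
cv2.imwrite("pics/c5.png",cv2.resize(I[170:310,255:415],(640,560),interpolation=2)[:,:,::-1])
rows((t,q),[cardbowl(x,lift=-.001) for x in(.19,.2,.21,.22)],1)
```

```text
[ 0.53216019 -0.01713871  0.15127817] [-0.0009  0.     -0.0001] [ 0.13 -0.04 -0.02]
side4 1034 [234. 314.]
side5 1205 [235. 312.]
[-0.01, -0.03, 0.06, 0.6, -0.3, 0.0, 1]
[0.03, 0.05, 0.05, 0.6, -0.2, 0.0, 1]
[0.02, 0.04, 0.04, 0.5, -0.3, 0.0, 1]
[0.02, 0.05, 0.05, 0.5, -0.2, 0.0, 1]
end [ 0.5333 -0.017   0.1492] [-0. -0. -0.]
```

View pics/c5.png

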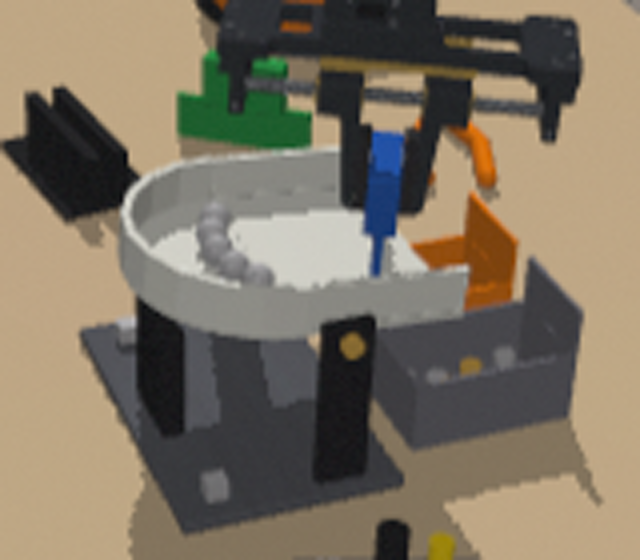

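All five balls are rolling forward in a row, around (235,245) in the crop.

Request:
{"op": "step_arm", "data": {
  "steps": [
    [0, 0, 0, 0, 0, 0, 1],
    [0, 0, 0, 0, 0, 0, 1],
    [0, 0, 0, 0, 0, 0, 1],
    [0, 0, 0, 0, 0, 0, 1],
    [0, -0.03, 0.06, 0.6, -0.3, 0, 1],
    [0.03, 0.05, 0.05, 0.6, -0.2, 0, 1],
    [0.02, 0.04, 0.04, 0.5, -0.3, 0, 1],
    [0.02, 0.05, 0.05, 0.5, -0.2, 0, 1]
  ]
}}

```text
clock: 9.02
tool_pos: [0.5327, -0.0168, 0.1488]
eef_rot: [0.836, 0.548, -0.035, -0.021]
contact_force: [1.1, 0.1, 5.0]
opening: 0.201
finger_force: 45.0
```

Run:
```python
from h import *
from plant import r
t,q=cur();c=cardbowl(.22,lift=-.001);print(t,(c[0]-t).round(4),(q.inv()*c[1]).as_rotvec(degrees=True).round(2))
p=r.snapshot("side");np.savez("side6.npz",**p)
rows((t,q),[cardbowl(x,lift=-.001) for x in np.linspace(.23,.30,8)],1)
```

```text
[ 0.5327367  -0.01676411  0.14875478] [ 0.0006 -0.0003  0.0005] [-0.11 -0.   -0.  ]
[0.02, 0.11, -0.01, 0.4, -0.3, 0.0, 1]
[0.02, 0.04, 0.05, 0.5, -0.2, 0.0, 1]
[0.03, 0.05, 0.04, 0.5, -0.2, 0.0, 1]
[0.02, 0.05, 0.05, 0.6, -0.3, 0.0, 1]
[0.02, 0.05, 0.04, 0.5, -0.2, 0.0, 1]
[0.03, 0.04, 0.05, 0.5, -0.3, 0.0, 1]
[0.02, 0.05, 0.04, 0.5, -0.2, 0.0, 1]
[0.02, 0.05, 0.05, 0.5, -0.3, 0.0, 1]
end [ 0.5371 -0.0169  0.1451] [ 0.  0. -0.]
```

Request:
{"op": "step_arm", "data": {
  "steps": [
    [0.02, 0.08, 0, 0.4, -0.3, 0, 1],
    [0.02, 0.04, 0.05, 0.5, -0.2, 0, 1],
    [0.03, 0.05, 0.04, 0.5, -0.2, 0, 1],
    [0.02, 0.05, 0.05, 0.6, -0.3, 0, 1],
    [0.02, 0.05, 0.04, 0.5, -0.2, 0, 1],
    [0.03, 0.04, 0.05, 0.5, -0.3, 0, 1],
    [0.02, 0.05, 0.04, 0.5, -0.2, 0, 1],
    [0.02, 0.05, 0.05, 0.5, -0.3, 0, 1]
  ]
}}

```text
clock: 10.07
tool_pos: [0.5365, -0.0166, 0.1451]
eef_rot: [0.834, 0.547, -0.069, -0.041]
contact_force: [1.2, -0.0, 6.7]
opening: 0.201
finger_force: 45.0
```

Run:
```python
from h import *
from plant import r
t,q=cur();c=cardbowl(.30,lift=-.001);print(t,(c[0]-t).round(4),(q.inv()*c[1]).as_rotvec(degrees=True).round(2))
p=r.snapshot("side");np.savez("side7.npz",**p)
rows((t,q),[cardbowl(x,lift=-.001) for x in np.linspace(.31,.35,4)],1)
f=lambda n:cv2.resize(load(n)["pixels"][190:290,275:395],(398,332),interpolation=2)
cv2.imwrite("pics/c6.png",np.hstack([f("side6"),f("side7")])[:,:,::-1])
```

```text
[ 0.53646764 -0.01660492  0.14509923] [ 0.0006 -0.0003  0.0001] [-0.03  0.   -0.01]
[0.02, 0.11, 0.03, 0.5, -0.2, 0.0, 1]
[0.03, 0.07, 0.06, 0.7, -0.4, 0.0, 1]
[0.03, 0.06, 0.06, 0.7, -0.3, 0.0, 1]
[0.03, 0.06, 0.06, 0.7, -0.3, 0.0, 1]
end [ 0.5392 -0.0168  0.1425] [-0. -0. -0.]
```

View pics/c6.png

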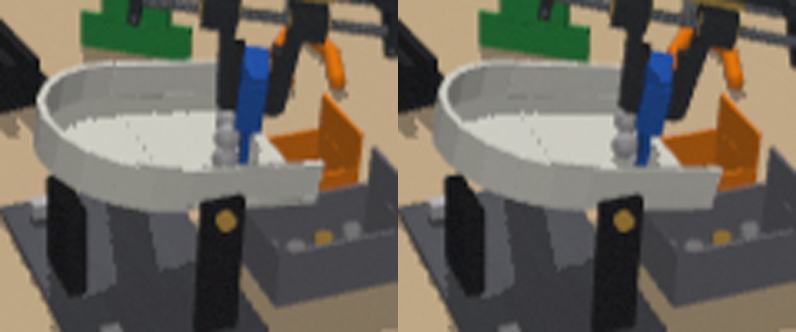

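The balls are lined up behind the card, at about (622,115–150) in the right-hand half, and drifting toward the gap. None are in the grey cup. I'll tilt further.

Request:
{"op": "step_arm", "data": {
  "steps": [
    [0.02, 0.08, 0.03, 0.5, -0.2, 0, 1],
    [0.03, 0.07, 0.06, 0.7, -0.4, 0, 1],
    [0.03, 0.06, 0.06, 0.7, -0.3, 0, 1],
    [0.03, 0.06, 0.06, 0.7, -0.3, 0, 1],
    [0, 0, 0, 0, 0, 0, 1],
    [0, 0, 0, 0, 0, 0, 1],
    [0, 0, 0, 0, 0, 0, 1],
    [0, 0, 0, 0, 0, 0, 1]
  ]
}}

```text
clock: 11.12
tool_pos: [0.5393, -0.0167, 0.1427]
eef_rot: [0.832, 0.545, -0.089, -0.054]
contact_force: [1.2, 1.3, 6.7]
opening: 0.199
finger_force: 45.0
```

Run:
```python
from h import *
from plant import r
t,q=cur();c=cardbowl(.35,lift=-.001);print(t,(c[0]-t).round(4),(q.inv()*c[1]).as_rotvec(degrees=True).round(2))
p=r.snapshot("side");np.savez("side8.npz",**p);np.savez("top8.npz",**r.snapshot("top"))
f=lambda n,b:cv2.resize(load(n)["pixels"][b[1]:b[1]+100,b[0]:b[0]+120],(398,332),interpolation=2)
cv2.imwrite("pics/c7.png",np.hstack([f("side8",(275,190)),f("top8",(255,140))])[:,:,::-1])
```

```text
[ 0.5393201  -0.01672461  0.14265176] [-0.     -0.0001 -0.0002] [ 0.01 -0.06  0.  ]
```

View pics/c7.png

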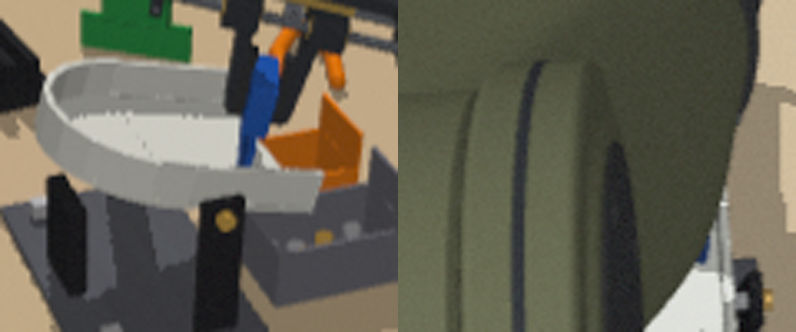

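No balls are left behind the card in view. I'll hold one more second, then bring the bowl back with the card still on its floor.

Request:
{"op": "step_arm", "data": {
  "steps": [
    [0, 0, 0, 0, 0, 0, 1],
    [0, 0, 0, 0, 0, 0, 1],
    [0, 0, 0, 0, 0, 0, 1],
    [0.03, 0.06, 0.06, 0.7, -0.3, 0, 1],
    [0, 0, 0, 0, 0, 0, 1],
    [0, 0, 0, 0, 0, 0, 1],
    [0, 0, 0, 0, 0, 0, 1],
    [0, 0, 0, 0, 0, 0, 1]
  ]
}}

```text
clock: 12.22
tool_pos: [0.5399, -0.0167, 0.1419]
eef_rot: [0.831, 0.545, -0.095, -0.058]
contact_force: [1.6, 0.0, 7.6]
opening: 0.199
finger_force: 45.0
```

Run:
```python
from h import *
rows(cur(),[cardbowl(x,lift=-.001) for x in np.linspace(.32,.04,8)]+lin(cardbowl(.0),cardbowl(0,lift=.075),3),1)
b=tool(np.array([.4306,.3,.0637+.11-.054]),R.from_euler('z',YC))
```

```text
[-0.11, -0.21, -0.17, -2.2, 1.0, 0.0, 1]
[-0.09, -0.2, -0.17, -2.1, 1.0, 0.0, 1]
[-0.1, -0.19, -0.18, -2.1, 1.0, 0.0, 1]
[-0.09, -0.2, -0.17, -2.0, 1.0, 0.0, 1]
[-0.09, -0.19, -0.18, -2.1, 1.0, 0.0, 1]
[-0.1, -0.19, -0.18, -2.0, 1.0, 0.0, 1]
[-0.09, -0.2, -0.17, -2.1, 1.0, 0.0, 1]
[-0.09, -0.19, -0.18, -2.1, 1.0, 0.0, 1]
[-0.14, -0.29, -2.77, -2.0, 1.0, 0.0, 1]
[0.0, 0.0, -2.5, 0.0, 0.0, 0.0, 1]
[0.0, 0.0, -2.5, 0.0, 0.0, 0.0, 1]
end [ 0.5108 -0.0179  0.234 ] [-0. -0. -0.]
```

Request:
{"op": "step_arm", "data": {
  "steps": [
    [-0.1, -0.2, -0.17, -2.2, 1.0, 0, 1],
    [-0.1, -0.2, -0.17, -2.1, 1.0, 0, 1],
    [-0.1, -0.2, -0.17, -2.1, 1.0, 0, 1],
    [-0.1, -0.2, -0.17, -2.0, 1.0, 0, 1],
    [-0.1, -0.2, -0.18, -2.1, 1.0, 0, 1],
    [-0.1, -0.2, -0.18, -2.0, 1.0, 0, 1],
    [-0.1, -0.2, -0.17, -2.1, 1.0, 0, 1],
    [-0.1, -0.2, -0.18, -2.1, 1.0, 0, 1]
  ]
}}

```text
clock: 13.22
tool_pos: [0.5227, -0.0175, 0.1571]
eef_rot: [0.835, 0.548, 0.043, 0.026]
contact_force: [-0.4, 0.2, 3.8]
opening: 0.2
finger_force: 45.0
```

Request:
{"op": "step_arm", "data": {
  "steps": [
    [-0.1, -0.2, -0.3, -2, 1, 0, 1],
    [0, 0, -1, 0, 0, 0, 1],
    [0, 0, -2.5, 0, 0, 0, 1],
    [0, 0, -2.5, 0, 0, 0, 1],
    [0, 0, -1.5, 0, 0, 0, 1],
    [0, 0, 0, 0, 0, 0, 1]
  ]
}}

```text
clock: 13.98
tool_pos: [0.5099, -0.0181, 0.2347]
eef_rot: [0.834, 0.547, 0.06, 0.035]
contact_force: [-0.3, 0.5, -0.7]
opening: 0.202
finger_force: 45.0
```

Run:
```python
from h import *
b=(np.array([.4304,.2998,.205]),tool(CARD,R.from_euler('z',YC))[1]);t,q=cur();print(t)
rows((t,q),lin((t,q),b,8),1)
```

```text
[ 0.50991101 -0.01811733  0.23474691]
[3.23, -2.54, 0.26, 1.0, -0.2, -4.2, 1]
[3.4, -2.28, 0.29, 1.0, -0.1, -4.2, 1]
[3.57, -2.03, 0.31, 1.0, -0.2, -4.3, 1]
[3.71, -1.75, 0.34, 1.0, -0.2, -4.2, 1]
[3.82, -1.46, 0.36, 1.0, -0.1, -4.2, 1]
[3.93, -1.18, 0.37, 1.0, -0.2, -4.2, 1]
[4.0, -0.88, 0.38, 1.0, -0.2, -4.2, 1]
[4.05, -0.57, 0.37, 1.0, -0.1, -4.3, 1]
end [0.4304 0.2998 0.205 ] [-0. -0.  0.]
```

Request:
{"op": "step_arm", "data": {
  "steps": [
    [3.2, -2.5, 0.1, 1.0, -0.2, -4.2, 1],
    [3.4, -2.3, 0.2, 1.0, -0.1, -4.2, 1],
    [3.6, -2.0, 0.3, 1.0, -0.2, -4.3, 1],
    [3.7, -1.8, 0.4, 1.0, -0.2, -4.2, 1],
    [3.8, -1.5, 0.4, 1.0, -0.1, -4.2, 1],
    [3.9, -1.2, 0.4, 1.0, -0.2, -4.2, 1],
    [4.0, -0.9, 0.4, 1.0, -0.2, -4.2, 1],
    [4.0, -0.6, 0.4, 1.0, -0.1, -4.3, 1]
  ]
}}

```text
clock: 14.98
tool_pos: [0.4276, 0.2998, 0.2038]
eef_rot: [0.64, 0.769, -0.002, -0.001]
contact_force: [0.8, 0.5, 0.4]
opening: 0.197
finger_force: 45.0
```

Request:
{"op": "step_arm", "data": {
  "steps": [
    [0, 0, 0, 0, 0, 0, 1],
    [0, 0, 0, 0, 0, 0, 1],
    [0, 0, 0, 0, 0, 0, 1]
  ]
}}

```text
clock: 15.35
tool_pos: [0.4288, 0.2969, 0.2046]
eef_rot: [0.642, 0.767, -0.001, -0.001]
contact_force: [-0.1, -0.2, -0.9]
opening: 0.201
finger_force: 45.0
```

Run:
```python
from h import *
from plant import r
p=r.snapshot("top");np.savez("top9.npz",**p);s=r.snapshot("side");np.savez("side9.npz",**s)
a=cv2.resize(p["pixels"][150:290,250:370],(398,464),interpolation=2);b=cv2.resize(s["pixels"][120:280,230:400],(398,375),interpolation=2)
w=np.zeros((464,796,3),np.uint8);w[:,:398]=a;w[:375,398:]=b;cv2.imwrite("pics/c8.png",w[:,:,::-1])
t,q=cur();print(t)
for yy in(-.05,.05): print(proj(s,t+q.apply([yy,0,.054])).round(1))
b=(np.array([.4305,.2999,.095]),tool(CARD,R.from_euler('z',YC))[1])
rows((t,q),lin((t,q),b,4),1)
```

```text
[0.42878344 0.29726905 0.20485734]
[279.4 170.3]
[264.2 156.7]
[0.06, 0.06, 2.75, 0.0, 0.0, 0.0, 1]
[0.05, 0.06, 2.74, -0.1, 0.0, -0.1, 1]
[0.06, 0.06, 2.75, 0.0, 0.0, 0.0, 1]
[0.06, 0.06, 2.75, -0.1, 0.0, 0.0, 1]
end [0.4305 0.2999 0.095 ] [ 0. -0. -0.]
```

View pics/c8.png

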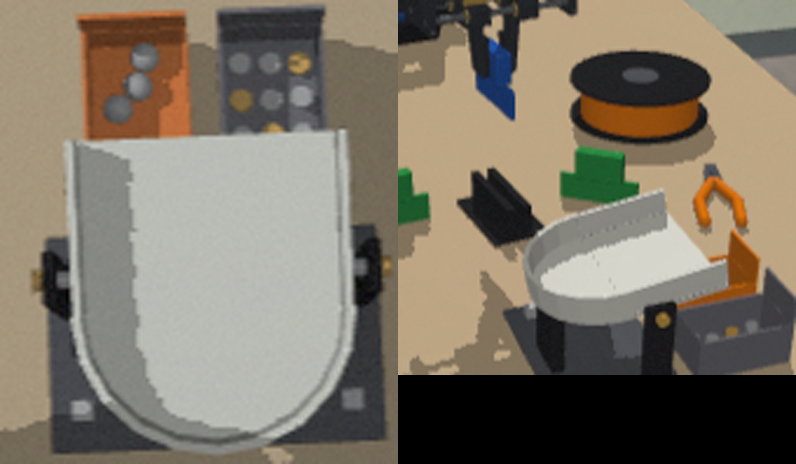

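The bowl is empty and rocked back. Three balls show in the orange cup; the other two should be under the mouth, as none are anywhere else. The grey cup holds only its nuts, and the card sits unchanged in the grip. Now I'll lower it.

Request:
{"op": "step_arm", "data": {
  "steps": [
    [0.1, 0.1, 2.8, 0, 0, 0, 1],
    [0, 0.1, 2.7, -0.1, 0, -0.1, 1],
    [0.1, 0, 2.7, 0, 0, 0, 1],
    [0, 0, 1.7, -0.1, 0, 0, 1],
    [0, 0, 0, 0, 0, 0, 1],
    [0, 0, 0, 0, 0, 0, 1],
    [0, 0, 0, 0, 0, 0, 1]
  ]
}}

```text
clock: 16.32
tool_pos: [0.4304, 0.3011, 0.1067]
eef_rot: [0.64, 0.768, 0.001, 0.0]
contact_force: [0.7, 0.1, -0.3]
opening: 0.197
finger_force: 45.0
```

Run:
```python
from h import *
t,q=cur();print(t)
b=(np.array([.4306,.3000,.0645]),tool(CARD,R.from_euler('z',YC))[1])
rows((t,q),lin((t,q),(np.r_[b[0][:2],t[2]],b[1]),1)+lin((np.r_[b[0][:2],t[2]],b[1]),b,4),1)
```

```text
[0.43038249 0.30105312 0.10671496]
[-0.11, 0.0, 0.0, 0.1, -0.1, 0.1, 1]
[0.0, 0.0, 1.06, 0.0, 0.0, 0.0, 1]
[0.0, 0.0, 1.05, 0.0, 0.0, 0.0, 1]
[0.0, 0.0, 1.06, 0.0, 0.0, 0.0, 1]
[0.0, 0.0, 1.05, 0.0, 0.0, 0.0, 1]
end [0.4306 0.3    0.0645] [ 0.  0. -0.]
```

Request:
{"op": "step_arm", "data": {
  "steps": [
    [-0.1, 0, 0, 0, 0, 0, 1],
    [0, 0, 1.0, 0, 0, 0, 1],
    [0, 0, 1.0, 0, 0, 0, 1],
    [0, 0, 1.0, 0, 0, 0, 1],
    [0, 0, 1.0, 0, 0, 0, 1],
    [0, 0, 0.2, 0, 0, 0, 1],
    [0, 0, 0, 0, 0, 0, 1],
    [0, 0, 0, 0, 0, 0, 1]
  ]
}}

```text
clock: 17.32
tool_pos: [0.4297, 0.2997, 0.0637]
eef_rot: [0.64, 0.769, 0.0, -0.0]
contact_force: [-0.8, -0.1, 2.6]
opening: 0.199
finger_force: 45.0
```

Request:
{"op": "step_arm", "data": {
  "steps": [
    [0, 0, 0, 0, 0, 0, 0],
    [0, 0, 0, 0, 0, 0, 0],
    [0, 0, 0, 0, 0, 0, 0],
    [0, 0, 0, 0, 0, 0, 0],
    [0, 0, 0, 0, 0, 0, 0],
    [0, 0, 0, 0, 0, 0, 0]
  ]
}}

```text
clock: 18.08
tool_pos: [0.43, 0.2999, 0.0638]
eef_rot: [0.64, 0.768, 0.001, 0.0]
contact_force: [0.4, -0.2, -0.3]
opening: 0.502
finger_force: 0.0
```

Request:
{"op": "step_arm", "data": {
  "steps": [
    [0, 0, -1, 0, 0, 0, 0],
    [0, 0, -2.5, 0, 0, 0, 0],
    [0, 0, -4, 0, 0, 0, 0],
    [0, 0, -5, 0, 0, 0, 0],
    [5, 0, -3, 0, 0, 0, 0],
    [5, 0, 0, 0, 0, 0, 0],
    [5, 0, 0, 0, 0, 0, 0],
    [0, 0, 0, 0, 0, 0, 0]
  ]
}}

```text
clock: 19.08
tool_pos: [0.3999, 0.4524, 0.2195]
eef_rot: [0.637, 0.771, 0.002, -0.002]
contact_force: [0.1, -0.7, 0.6]
opening: 0.501
finger_force: 0.0
```

Run:
```python
from h import *
from plant import r
ims={n:r.snapshot(n) for n in("top","side")}
for n,p,b in(("t",ims["top"],(120,210,230,300)),("s",ims["side"],(240,310,170,235))):
  for lab,P in(("now",p),("start",load("top" if n=="t" else "side"))):
    h=cv2.cvtColor(P["pixels"],cv2.COLOR_RGB2HSV);m=cv2.inRange(h,(105,100,40),(125,255,255));k=np.zeros_like(m);k[b[2]:b[3],b[0]:b[1]]=m[b[2]:b[3],b[0]:b[1]]
    c=max(cv2.findContours(k,0,2)[0],key=cv2.contourArea);print(n,lab,cv2.contourArea(c),cv2.minAreaRect(c))
# anything new on the bench vs start image (top), outside known areas
d=cv2.absdiff(ims["top"]["pixels"],load("top")["pixels"]).max(2)>45
n,_,st,ct=cv2.connectedComponentsWithStats(cv2.morphologyEx(d.astype(np.uint8),cv2.MORPH_OPEN,np.ones((3,3))))
print([(s[4],c.round().tolist()) for s,c in zip(st[1:],ct[1:]) if s[4]>15])
```

```text
t now 430.5 ((158.20401000976562, 261.3719787597656), (11.895883560180664, 55.90170669555664), 79.69515228271484)
t start 437.0 ((158.20806884765625, 260.34564208984375), (11.527758598327637, 55.900943756103516), 79.99201965332031)
s now 218.0 ((275.9230651855469, 199.3845977783203), (34.94611358642578, 12.75810432434082), 56.3099365234375)
s start 211.5 ((276.21484375, 199.22946166992188), (34.99755859375, 13.07400894165039), 56.88865280151367)
[(np.int32(44), [293.0, 167.0]), (np.int32(40), [291.0, 176.0]), (np.int32(35), [285.0, 182.0]), (np.int32(2881), [13.0, 283.0]), (np.int32(293), [321.0, 274.0]), (np.int32(4375), [191.0, 450.0]), (np.int32(22), [123.0, 451.0]), (np.int32(23), [409.0, 470.0]), (np.int32(28), [416.0, 472.0]), (np.int32(25), [425.0, 474.0]), (np.int32(163), [442.0, 475.0])]
```

Run:
```python
from h import *
from plant import r
p=r.snapshot("side")
d=cv2.absdiff(p["pixels"],load("side")["pixels"]).max(2)>35
n,_,st,ct=cv2.connectedComponentsWithStats(cv2.morphologyEx(d.astype(np.uint8),cv2.MORPH_OPEN,np.ones((2,2))))
print([(int(s[4]),c.round().tolist()) for s,c in zip(st[1:],ct[1:]) if s[4]>6 and c[0]>220])
```

```text
[(3493, [248.0, 58.0]), (8, [248.0, 104.0]), (8, [266.0, 192.0]), (14, [280.0, 197.0]), (12573, [223.0, 366.0]), (33, [295.0, 240.0])]
```

```bash
python3 -c "
from plant import r
print(r.finish_job())"
```

```text
the job is handed in; nothing more can be done
None
```

I handed the job in at about 19 s: the bowl is empty and rocked back, and the card stands in its rack again. Three balls are visible in the orange cup; the other two must be in the part hidden under the bowl's mouth, as neither view shows one on the bench or in the visible part of the grey cup.

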